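# Open the clamped jar, then release it from the jar clamp

### The job

The square jar stands in a one-handed jar clamp. Break its screw lid loose and unscrew it anticlockwise with repeated twists until it lifts free, and lay the lid flat, top up, on the bare floor of the wooden tray beside the coffee pod. Then throw the clamp's pawl lever right back, draw the toothed bar out as far as it goes so that the jar can be taken out, and let go; leave the jar standing upright on its board and the other things where they are.

Things in the scene. Friction and masses are not known exactly. Their poses are not given: they have to be found in the camera images.
- lid_center (a point): Centre of the jar's screw lid (half-way up, on its axis; z = lid's axis, up). 64 mm in diameter, 34 mm high, 90 g: a light wooden disc (top 13.5 mm, 64 mm wide) on a ribbed metal skirt (62 mm). Grip it by the wooden disc; tight, its lower edge is 4 mm above the jar's shoulder.
- jar: White ceramic jar, 72 x 72 mm square, 92 mm high to the shoulder, then a round threaded neck (48 mm, 55 mm over the thread) to 114 mm; lid's top at 130 mm when tight. Origin at the centre of its underside, z up. Loose, about 650 g; the clamp's jaws hold it from turning, with about 1 mm play.
- clamp: Jar clamp, fixed: wooden board 112 (x) by 250 mm (y), top at z = 22; origin on the worktop. In its frame (mm): jar axis at (0, 70); fixed jaw y = 106 to 125, sliding jaw y = 15 to 34, both 96 wide, tops at z = 79. The toothed bar runs along x = 0 from the sliding jaw through the pawl housing (32 wide, y = -83 to -33, to z = 76) to the T-handle; it is withdrawn to -y.
- pawl (a joint): Angle of the ratchet pawl, rad: 0 = nose in the teeth, the bar cannot be withdrawn; 1.5 = thrown right back against its stop. The nose is clear of the teeth from about 0.3. It stays where it is left (a light push at the tip, 0.3 N, moves it).
- pawl_tip (a point): Tip of the pawl's upright thumb lever, 42 mm long, with a black paddle at the top 28 mm wide (along the clamp's x), 8 thick, 18 high. At 0 it leans 0.2 rad towards the jar (tip at y = -58, z = 107 mm in the clamp's frame); push it away from the jar (clamp's -y). Thrown right back it leans 1.3 rad the other way (tip at y = -106, z = 77 mm).
- jaw (a joint): How far the sliding jaw and its toothed bar are withdrawn, m: 0 = against the jar, 0.046 = right out, at its stop. Slides along the clamp's -y with about 3 N once the pawl is clear.
- tbar (a point): Middle of the T-handle's cross rod at the end of the toothed bar: black, 13 mm in diameter, 120 mm long along the clamp's x, axis 68 mm above the worktop, at y = -145 mm in the clamp's frame when shut. A stem 16 mm wide joins its middle to the bar; under its two halves is only the worktop. Hook it from the jar's side or pinch it.
- tray: Oak tray, fixed, 166 (x) by 240 mm (y), rim 24 mm high; origin at the centre of its underside. Inner floor 6 mm above the worktop, 120 (x) by 206 mm (y). It stands left or right of the clamp, the kettle on the other side.
- pod: White coffee pod with brown foil lid, 51 mm in diameter, 45 mm high, 12 g, standing loose on the tray's floor, within 20 mm of its long middle line; on one side of it at least 77 mm of the floor's length is bare. Origin at the centre of its underside.
- kettle: Black kettle, 184 x 228 mm, 198 mm high with its handle; loose bystander. Origin at the centre of its underside.
- pepper_mill: Wooden pepper mill, 58 mm in diameter, 170 mm high, fixed bystander at the back. Origin at the centre of its underside.
- mug: Pale blue mug, 85 x 117 mm, 96 mm high, fixed bystander at the back. Origin at the centre of its underside.
- teaspoon: Teaspoon, 132 x 26 mm, 9 mm high, lying on the worktop; fixed bystander. Origin at the centre of its underside.
- jar_rim (a point): Centre of the jar's mouth, at the rim under the lid. The right-handed thread lifts the lid 18 mm per turn anticlockwise (from above). The lid starts tight on a rubber seal: about 0.4 N m breaks it loose, then it turns easily; after 3.2 rad (just over half a turn) it is off the thread and lifts straight up, 15 mm to clear the rim.
- pawl_hinge (a point): The pawl's hinge, on the clamp at y = -66, z = 66 mm in its frame; the hinge axis lies along the clamp's x.
- glass: Clear glass, 80 mm in diameter, 91 mm high, fixed bystander at the back. Origin at the centre of its underside.
- herb_jar: Small spice jar with a grey top, 47 mm in diameter, 87 mm high; loose bystander. Origin at the centre of its underside.
Things that resemble listed ones, but are neither listed nor needed, are in the scene too. Leave any yellow look-alike of the part that bears lid_center alone.

How it is judged:
By the outcome, as a careful person would: the job done as asked, in the order asked, and still so for the second after the job is handed in, with the robot touching nothing.
It also fails if it takes over 67 s, if anything falls off the work surface, if the arm or the gripper's body presses on something with over 40 N, if the wrist force passes 120 N, or if a joint passes its speed limit or range.

### The arm

A 6-joint arm with a two-finger parallel gripper is mounted at the origin on a cart in front of the work surface, level with it; the furniture and walls round the work are solid. World frame = base frame: x ahead of the robot, y to its left, z up, the work surface at z = 0. Lengths are in m, angles in rad, forces in N, time in s.
With the tool pointing down it reaches from about 0.275 to 0.875 m from the base axis. Payload 12.5 kg.
Tool frame: the origin (TCP) lies between the finger pads; the fingertips stand 25 mm ahead of it and the grasp point (between the pads) lies 6 mm ahead of it; z points along the fingers, y is the line along which they close (so a half turn about z gives the same grasp; the last joint's range is limited). The gripper opens to 85 mm and grips with 20 to 120 N. Pads are 22 mm wide; open, the fingers measure 114 mm over their backs; the gripper's body (76 mm by 85 mm) begins 54 mm behind the grasp point. The pads swing forward as they close: fully open they stand 13 mm farther back than shut.
Start: joints at [-1.321, 0.351, 1.652, -0, 1.139, -0.085], TCP at [0.181, -0.519, 0.256] pointing down, gripper open.
Joint ranges: [-2.75, 2.75], [-0.79, 2.1], [0.01, 2.65], [-1.57, 4.71], [0.07, 3.14], [-2.87, 2.87]. Speed limits (rad/s): [2.22, 2.22, 2.79, 3.14, 3.14, 3.14].

### API

Orientations are given as a unit quaternion [w, x, y, z].
In Python, from bench import ctrl gives the robot as it stands. Calls block until the motion is done:
- ctrl.reach(position, orientation): joint-space move of the TCP to a pose.
- ctrl.move_straight(position, feed=0.15, attitude=None, max_force=None): straight line of the TCP; attitude=None keeps the orientation; feed is the mean speed in m/s. With max_force (N) it stops when the force on the tool has changed by that much, and returns True; else False.
- ctrl.move_joints(angles): joint-space move.
- ctrl.command_gripper(opening, f_grip=None): finger opening in m; f_grip is the grip in N (None keeps the last); returns when the fingers have stopped.
- ctrl.dwell(seconds).
- ctrl.inverse_kinematics(position, orientation): joint angles nearest the present ones, or None.
- ctrl.get_obs(): the state.
- ctrl.camera(name): name is "side" or "top"; returns a dict with "image" (480x640x3 uint8, blue, green, red), "K" (3x3 intrinsics, pixels), "rvec" (rotation vector, rad) and "tvec" (3), from world to camera coordinates, as OpenCV has them. Camera axes: x right, y down, z forward; pixel columns grow to the right and rows downward; lengths in m; the calibration is good to about 2 mm. A picture is of the moment at which its call begins. There is no depth.
A pose or a line that the arm cannot do raises ctrl.PlanningError and nothing moves.
- ctrl.close_job(): hands the job in; it is judged then, once.
Trained networks look in a picture, given as the dict that the camera call returned (one of the last four; its "shot" number tells which), for a name from the list of things; names that differ only in an ending like _2 or _b are one class to them, and where a whole thing is asked for, a point or a joint stands for the part that bears it (a point fixed in the world has none). Each returns a list of dicts, best first, with "p" (0 to 1); they miss things now and then, are a little off and sometimes report something else, mostly with a low value. They report only what shows in the picture. A call takes as long as a camera call. They do not tell look-alikes from the thing itself.
- ctrl.search_frame(name, picture): "bbox" ([left, top, right, bottom] in pixels, round what is visible of it).
The state is a dict: "time_s": time; "q": joint angles; "joint_vel": joint speeds; "joint_efforts": joint torques, N m; "tool_pos": TCP position; "orientation": TCP orientation; "force": force on the tool from outside, world axes, zero at the start; "moment": the same for the moment, N m; "finger_gap": finger opening in m; "finger_force": force on a finger pad.
Only numpy, scipy, OpenCV 4.12 (cv2) and the standard library are available. Lean on these libraries where they do the work, as an engineer would, in place of code of your own. Each camera call takes 0.05 s, during which the arm holds its last target. There are 200 camera calls.

## Working session

There is one attempt and no reset: what is moved stays moved. The work goes in short steps, each a Python script; the robot and the scene stay as the last script left them, time stands still between calls to the robot, and variables do not carry over. Pictures are saved under pics/ and viewed, at most 10 in all, crops included, and the job is handed in when it is done.

```bash
mkdir -p pics; ls; cat > a.py <<'E'
from bench import ctrl
import cv2, numpy as np
s={}
for n in ("top","side"):
    c=ctrl.camera(n); cv2.imwrite(f"pics/{n}0.png",c["image"])
    R=cv2.Rodrigues(np.array(c["rvec"],float))[0]; print(n,c["K"],(-R.T@np.array(c["tvec"]).ravel()).round(3),R.round(3).tolist())
    np.savez(f"{n}.npz",K=c["K"],rvec=c["rvec"],tvec=c["tvec"])
    for o in ("lid_center","jar","clamp","pawl_tip","tbar","tray","pod","kettle"):
        print(o,[(np.round(d["bbox"]).astype(int).tolist(),round(d["p"],2)) for d in ctrl.search_frame(o,c)][:3])
print(ctrl.get_obs())
E
python3 a.py
```

```text
pics
top [[539.59539143   0.         309.42896181]
 [  0.         539.59539143 253.71273393]
 [  0.           0.           1.        ]] [0.333 0.    1.469] [[-0.015, -1.0, -0.003], [-0.986, 0.016, -0.163], [0.163, 0.001, -0.987]]
lid_center [([144, 198, 170, 211], 0.66), ([259, 284, 284, 308], 0.63)]
jar [([260, 279, 292, 312], 0.7)]
clamp [([249, 254, 360, 325], 0.78), ([180, 195, 223, 224], 0.72), ([468, 274, 484, 293], 0.27)]
pawl_tip []
tbar [([276, 253, 362, 314], 0.78)]
tray [([399, 255, 490, 320], 0.59)]
pod [([467, 275, 485, 296], 0.76)]
kettle [([130, 264, 211, 330], 0.9)]
side [[458.75952632   0.         311.88973105]
 [  0.         458.75952632 238.68437584]
 [  0.           0.           1.        ]] [0.62 1.   0.85] [[-0.998, 0.055, 0.004], [0.031, 0.601, -0.798], [-0.046, -0.797, -0.602]]
lid_center [([221, 380, 258, 410], 0.88), ([344, 235, 372, 263], 0.65), ([384, 320, 402, 324], 0.65)]
jar [([340, 249, 374, 280], 0.95)]
clamp [([310, 218, 384, 300], 0.77)]
pawl_tip []
tbar [([311, 220, 349, 282], 0.76)]
tray [([307, 174, 359, 214], 0.96)]
pod [([321, 168, 334, 187], 0.47)]
kettle [([326, 300, 410, 412], 0.86)]
{'time_s': 0.9, 'q': array([-1.32062130e+00,  3.50693398e-01,  1.65180275e+00,  2.20155307e-06,
        1.13911943e+00, -8.46006534e-02]), 'joint_vel': array([ 1.15477486e-03,  1.02602918e-03,  7.11013676e-05,  6.58470002e-05,
       -1.15754727e-03, -7.52204389e-04]), 'joint_efforts': array([-9.54362840e-04, -5.06024265e+01, -2.91648638e+01, -2.41545658e-04,
        6.17748447e-04, -3.18923742e-05]), 'tool_pos': array([ 0.18072587, -0.51943851,  0.25629213]), 'orientation': array([-1.15025530e-05,  9.86023412e-01,  1.66606817e-01,  4.87824308e-08]), 'force': array([ 0.17605016, -0.4093369 ,  1.08199052]), 'moment': array([ 0.00934764,  0.01108461, -0.01301946]), 'finger_force': 0.0, 'finger_gap': 0.08501279282319323}
```

```bash
python3 -c "
import cv2
t=cv2.imread('pics/top0.png');s=cv2.imread('pics/side0.png')
cv2.imwrite('pics/t1.png',cv2.resize(t[180:345,115:505],(800,338),interpolation=2))
cv2.imwrite('pics/t2.png',cv2.resize(t[245:335,240:370],(800,554),interpolation=2))
cv2.imwrite('pics/s2.png',cv2.resize(s[160:310,290:400],None,fx=4,fy=4,interpolation=2))
"
```

```text
(no output)
```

View pics/t1.png

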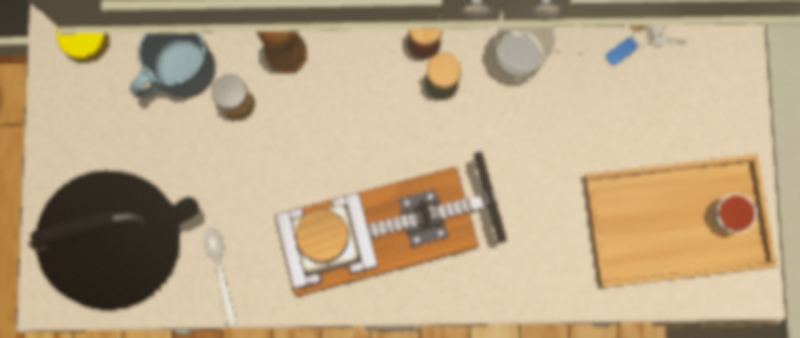

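View pics/t2.png

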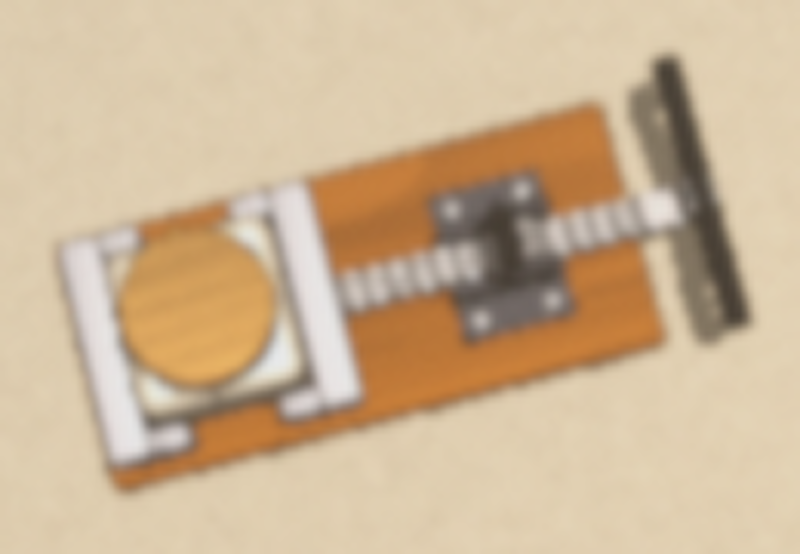

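View pics/s2.png

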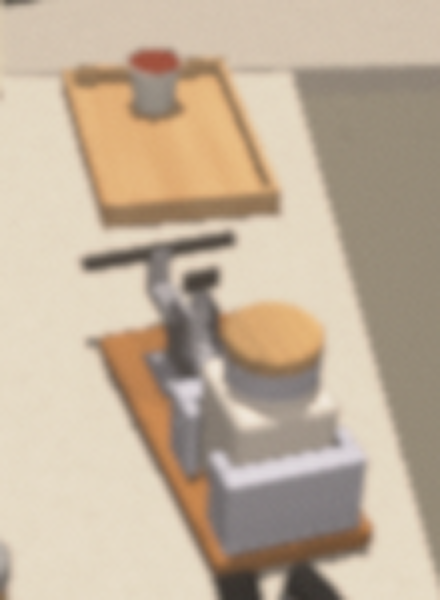

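The lid candidates in the top image are:
- Wooden disc on the square jar in the clamp, at about (272, 295).
- Yellow look-alike, at about (154, 200).
- Wooden tops of the mill and its look-alike, at about (331, 214) and (322, 199).

I choose the disc on the jar, and the crop shows it on the white square neck between the jaws. The T-handle is at about (354, 276), the pawl at about (323, 286), the tray to the right and the pod at about (473, 284).

```bash
cat > fit.py <<'E'
import numpy as np, cv2
from scipy.optimize import least_squares
C={n:dict(np.load(n+".npz")) for n in("top","side")}
P=lambda n,X:cv2.projectPoints(np.array(X,float).reshape(-1,1,3),C[n]["rvec"].astype(float),C[n]["tvec"].astype(float),C[n]["K"],None)[0][:,0]
def W(p,X): 
    c,s=np.cos(p[2]),np.sin(p[2]); X=np.array(X,float)
    return np.c_[p[0]+c*X[:,0]-s*X[:,1],p[1]+s*X[:,0]+c*X[:,1],X[:,2]]
t2=lambda u,v:((u+.5)/6.154-.5+240,(v+.5)/6.154-.5+245)
t1=lambda u,v:((u+.5)/2.051-.5+115,(v+.5)/2.051-.5+180)
s2=lambda u,v:((u+.5)/4-.5+290,(v+.5)/4-.5+160)
def fit(obs,p0):
    f=lambda p:np.concatenate([(P(n,W(p,[X]))[0]-uv) for n,X,uv in obs])
    r=least_squares(f,p0,loss="soft_l1"); print(r.x.round(4),f(r.x).reshape(-1,2).round(1).tolist()); return r.x
clamp=fit([("top",(.056,-.125,.022),t2(600,103)),("top",(-.056,-.125,.022),t2(662,345)),("top",(-.056,.125,.022),t2(122,490)),
 ("top",(.06,-.145,.07),t2(667,60)),("top",(-.06,-.145,.07),t2(733,325)),("top",(0,.07,.152),t2(197,308)),
 ("side",(.06,-.145,.068),s2(85,264)),("side",(-.06,-.145,.068),s2(233,239)),("side",(0,.07,.152),s2(271,337)),("side",(-.056,.125,.022),s2(370,528)),("side",(.056,-.125,.022),s2(105,342))],[.3,0,.25])
tray=fit([("top",(.083,.12,.024),t1(583,177)),("top",(.083,-.12,.024),t1(755,156)),("top",(-.083,-.12,.024),t1(775,265)),("top",(-.083,.12,.024),t1(600,287)),
 ("side",(-.083,.12,.024),s2(279,193)),("side",(.083,.12,.024),s2(104,210))],[.3,-.4,.1])
pod=fit([("top",(0,0,.051),t1(737,213)),("side",(0,0,.051),s2(154,60))],[.3,-.5,0])
def loc(p,w): c,s=np.cos(p[2]),np.sin(p[2]); d=np.array(w[:2])-p[:2]; return np.array([c*d[0]+s*d[1],-s*d[0]+c*d[1]])
print("pod in tray",loc(tray,pod))
np.savez("pose.npz",clamp=clamp,tray=tray,pod=pod)
E
python3 fit.py
cat > h.py <<'E'
from bench import ctrl
import numpy as np
from scipy.spatial.transform import Rotation as Rn
d=np.load("pose.npz"); clamp,tray,pod=d["clamp"],d["tray"],d["pod"]
def W(p,x,y,z): c,s=np.cos(p[2]),np.sin(p[2]); return [p[0]+c*x-s*y,p[1]+s*x+c*y,z]
def Q(a): # tool down, closing axis at world angle a
    y=np.array([np.cos(a),np.sin(a),0]); z=np.array([0,0,-1.]); q=Rn.from_matrix(np.c_[np.cross(y,z),y,z]).as_quat(); return [q[3],*q[:3]]
E
python3 - <<'E'
from h import *
for a in np.arange(-3,3.2,.5):
    q=ctrl.inverse_kinematics(W(clamp,0,.07,.146),Q(a)); print(a.round(1),None if q is None else np.round(q,2))
E
```

```text
[0.4685 0.0312 0.2374] [[1.5, -0.7], [2.2, -0.0], [-0.7, -0.1], [-1.5, 0.2], [-0.2, 1.3], [-1.5, -0.4], [-0.7, 0.6], [0.7, 0.3], [0.5, -1.1], [0.4, -0.6], [-2.5, -2.7]]
[ 0.4774 -0.3626  0.1311] [[-2.8, -3.4], [0.5, -6.0], [3.1, 1.6], [-0.4, 4.1], [3.4, -0.4], [-2.4, 0.5]]
[ 0.4805 -0.4313  0.    ] [[-0.0, 0.2], [-0.3, 0.0]]
pod in tray [-0.00591803 -0.06854929]
-3.0 None
-2.5 [ 0.12  0.36  1.97 -0.    0.82  2.62]
-2.0 [ 0.12  0.36  1.97 -0.    0.82  2.12]
-1.5 [ 0.12  0.36  1.97 -0.    0.82  1.62]
-1.0 [ 0.12  0.36  1.97 -0.    0.82  1.12]
-0.5 [ 0.12  0.36  1.97 -0.    0.82  0.62]
0.0 [ 0.12  0.36  1.97 -0.    0.82  0.12]
0.5 [ 0.12  0.36  1.97 -0.    0.82 -0.38]
1.0 [ 0.12  0.36  1.97 -0.    0.82 -0.88]
1.5 [ 0.12  0.36  1.97 -0.    0.82 -1.38]
2.0 [ 0.12  0.36  1.97 -0.    0.82 -1.88]
2.5 [ 0.12  0.36  1.97 -0.    0.82 -2.38]
3.0 None
```

```bash
cat > lid.py <<'E'
from fit import *
import sys
def centre(n,uv,r):
    im=cv2.imread(f"pics/{n}0.png"); hsv=cv2.cvtColor(im,cv2.COLOR_BGR2HSV)
    m=cv2.inRange(hsv,(8,85,120),(25,255,255)); 
    k=np.zeros_like(m); cv2.circle(k,tuple(int(round(v)) for v in uv),r,255,-1); m&=k
    m=cv2.morphologyEx(m,cv2.MORPH_OPEN,np.ones((3,3),np.uint8))
    c=max(cv2.findContours(m,0,1)[0],key=cv2.contourArea); print(n,cv2.boundingRect(c),cv2.contourArea(c)); 
    x,y,w,h=cv2.boundingRect(c); M=cv2.moments(m,True); return (M["m10"]/M["m00"],M["m01"]/M["m00"])
o=[("top",(0,0,.151),centre("top",t2(197,308),14)),("side",(0,0,.148),centre("side",s2(271,337),16))]
print(o); fit(o,[.4,.1,0]); print("clamp pred",W(clamp,[(0,.07,.15)]))
E
python3 lid.py
```

```text
[0.4685 0.0312 0.2374] [[1.5, -0.7], [2.2, -0.0], [-0.7, -0.1], [-1.5, 0.2], [-0.2, 1.3], [-1.5, -0.4], [-0.7, 0.6], [0.7, 0.3], [0.5, -1.1], [0.4, -0.6], [-2.5, -2.7]]
[ 0.4774 -0.3626  0.1311] [[-2.8, -3.4], [0.5, -6.0], [3.1, 1.6], [-0.4, 4.1], [3.4, -0.4], [-2.4, 0.5]]
[ 0.4805 -0.4313  0.    ] [[-0.0, 0.2], [-0.3, 0.0]]
pod in tray [-0.00591803 -0.06854929]
top (259, 282, 26, 26) 491.5
side (345, 236, 26, 18) 332.5
[('top', (0, 0, 0.151), (271.407196969697, 294.4109848484849)), ('side', (0, 0, 0.148), (357.56986301369864, 244.08767123287672))]
[0.452  0.0967 0.    ] [[-0.3, -0.1], [0.1, -0.6]]
clamp pred [[0.45207924 0.09919162 0.15      ]]
```

```bash
python3 - <<'E'
from h import *
L=np.array([.452,.0967]); a0=-1.0
def st(t): o=ctrl.get_obs(); print(t,round(o["time_s"],1),o["tool_pos"].round(4),o["force"].round(1),o["moment"].round(2),round(o["finger_gap"],4),round(o["finger_force"],1))
ctrl.reach([*L,.25],Q(a0)); ctrl.move_straight([*L,.146],feed=.12,max_force=15); st("down")
ctrl.command_gripper(.05,f_grip=20); st("grip20")
E
```

```text
down 4.3 [0.4524 0.0967 0.1466] [-0.4 -0.9 -0.1] [-0.01  0.02 -0.01] 0.0849 0.0
grip20 4.6 [0.4525 0.0967 0.1465] [ 0.8 -0.6  3.5] [-0.16 -0.12  0.02] 0.0631 22.4
```

```bash
python3 - <<'E'
from h import *
L=np.array([.452,.0967]); k=.018/(2*np.pi)
def st(t): o=ctrl.get_obs(); print(t,round(o["time_s"],1),o["tool_pos"].round(4),o["force"].round(1),o["moment"].round(2),round(o["finger_gap"],4),round(o["finger_force"],1),round(o["q"][5],2))
z=.1463; a=-1.0
ctrl.command_gripper(.05,f_grip=70); st("grip")
for i in range(4):
    a+=.475; z+=.475*k; ctrl.reach([*L,z],Q(a)); st("tw")
ctrl.command_gripper(.08); st("open")
a=-1.0; ctrl.reach([*L,z],Q(a)); ctrl.command_gripper(.05,f_grip=60); st("regrip")
c=ctrl.camera("side")
import cv2; cv2.imwrite("pics/s3.png",cv2.resize(c["image"][160:310,290:400],None,fx=4,fy=4))
E
```

```text
grip 4.8 [0.4526 0.0967 0.1467] [-0.2 -0.6  7.5] [-0.12  0.    0.  ] 0.0616 74.0 1.11
tw 5.4 [0.4519 0.0967 0.1476] [ 0.6 -0.2 -1.3] [-0.08 -0.07 -0.03] 0.062 76.0 0.64
tw 5.9 [0.4519 0.0967 0.149 ] [-0.7  0.5 -0.9] [0.04 0.02 0.02] 0.0622 76.0 0.16
tw 6.4 [0.452  0.0967 0.1503] [-0.1  0.  -1.6] [0.02 0.03 0.02] 0.062 76.1 -0.31
tw 7.0 [0.452  0.0966 0.1517] [-0.4 -2.4 -1.2] [-0.34  0.01  0.06] 0.0621 76.1 -0.78
open 7.3 [0.4521 0.0968 0.1518] [-0.1 -0.3 -0.7] [ 0.01 -0.05 -0.05] 0.08 0.0 -0.79
regrip 9.2 [0.4523 0.0965 0.1521] [-0.9 -3.8  5.6] [-0.43  0.17 -0.07] 0.0623 63.9 1.11
```

View pics/s3.png

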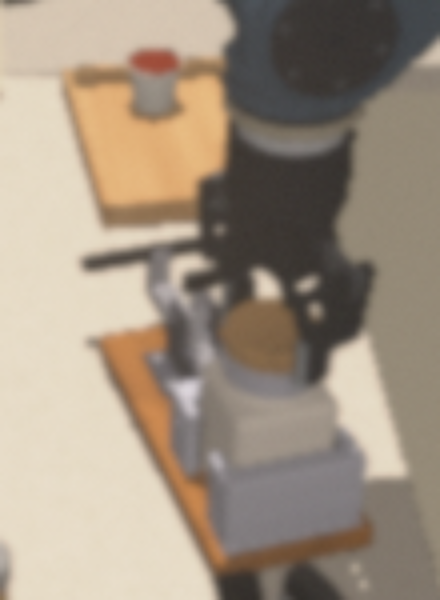

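The lid disc is in the fingers at crop (260, 335), and it has risen slightly. The jar is still square in the jaws. I'll do the second twist and then lift under a force limit.

```bash
python3 - <<'E'
from h import *
L=np.array([.452,.0967]); k=.018/(2*np.pi)
def st(t): o=ctrl.get_obs(); print(t,round(o["time_s"],1),o["tool_pos"].round(4),o["force"].round(1),o["moment"].round(2),round(o["finger_gap"],4),round(o["finger_force"],1),round(o["q"][5],2))
z=.1463+1.9*k; a=-1.0
for i in range(4):
    a+=.425; z+=.425*k*(1 if i<3 else .3); ctrl.reach([*L,z],Q(a)); st("tw")
print(ctrl.move_straight([*L,z+.03],feed=.04,max_force=8)); st("lift")
import cv2
c=ctrl.camera("side");cv2.imwrite("pics/s4.png",cv2.resize(c["image"][160:310,290:400],None,fx=4,fy=4))
E
```

```text
tw 9.8 [0.4522 0.0965 0.1533] [-1.3 -3.7  5.3] [-0.46  0.16  0.16] 0.0624 64.7 0.68
tw 10.3 [0.4524 0.0966 0.1545] [ 0.4 -3.6  5.5] [-0.5  -0.02  0.13] 0.0623 64.6 0.26
tw 10.8 [0.4522 0.0967 0.1557] [ 0.2 -2.4  7. ] [-0.38  0.16  0.08] 0.0623 64.7 -0.16
tw 11.2 [0.4523 0.0965 0.1566] [-2.9 -4.5 14.6] [-0.92  0.69  0.17] 0.0624 65.6 -0.59
True
lift 11.5 [0.4523 0.0964 0.157 ] [-0.4 -0.   4.5] [-0.27  0.07  0.02] 0.0622 65.2 -0.59
```

View pics/s4.png

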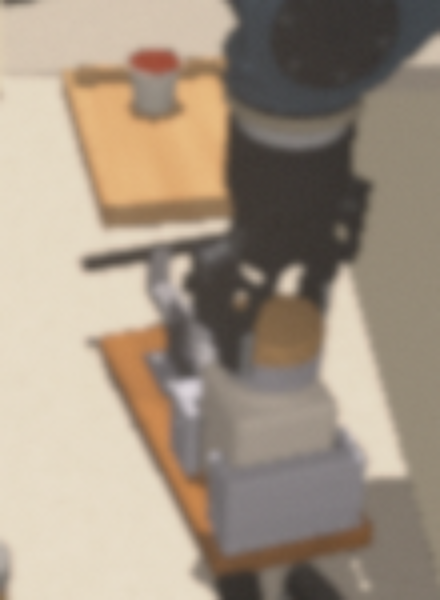

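The force limit tripped because the downward pressing was relieved, so the lid may still be on its last thread. I'll turn a bit more and lift again.

```bash
python3 - <<'E'
from h import *
L=np.array([.452,.0967]); k=.018/(2*np.pi)
def st(t): o=ctrl.get_obs(); print(t,round(o["time_s"],1),o["tool_pos"].round(4),o["force"].round(1),o["moment"].round(2),round(o["finger_gap"],4),round(o["finger_force"],1),round(o["q"][5],2))
z=.1575; a=.7
for i in range(2):
    a+=.4; z+=.4*k; ctrl.reach([*L,z],Q(a)); st("tw")
for i in range(3):
    z+=.008; print(ctrl.move_straight([*L,z],feed=.04,max_force=12)); st("lift")
import cv2
c=ctrl.camera("side");cv2.imwrite("pics/s5.png",cv2.resize(c["image"][160:310,290:400],None,fx=4,fy=4))
E
```

```text
tw 12.0 [0.4519 0.0965 0.1584] [ 0.3 -4.2 -0.6] [-0.67  0.02  0.03] 0.0623 65.3 -0.99
tw 12.4 [0.4518 0.0966 0.1596] [-0.7 -4.7  0.9] [-0.8   0.23  0.02] 0.0623 65.5 -1.38
False
lift 12.8 [0.4523 0.097  0.1682] [ 0.1 -0.5 -0.8] [0.01 0.03 0.03] 0.0623 65.9 -1.39
False
lift 13.1 [0.4522 0.0967 0.1761] [-0.5 -0.4  0.2] [ 0.03  0.03 -0.01] 0.0621 65.9 -1.39
False
lift 13.5 [0.4521 0.0967 0.184 ] [-0.4 -0.4 -0.9] [-0.    0.01  0.  ] 0.0622 65.9 -1.39
```

View pics/s5.png

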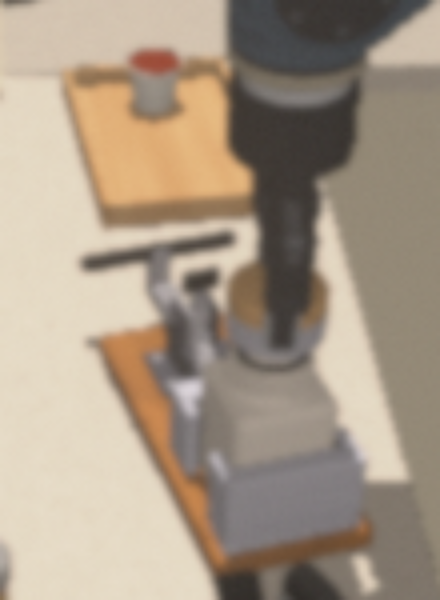

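The lid is clear of the neck: there's a dark gap under the skirt at crop (275, 350). Next I lay it in the tray.

```bash
python3 - <<'E'
from h import *
import cv2
def st(t): o=ctrl.get_obs(); print(t,round(o["time_s"],1),o["tool_pos"].round(4),o["force"].round(1),o["moment"].round(2),round(o["finger_gap"],4),round(o["finger_force"],1),round(o["q"][5],2))
a=np.pi/2+tray[2]; P=lambda z:W(tray,0,.025,z)
ctrl.move_straight([.452,.0967,.24],feed=.15)
ctrl.reach(P(.2),Q(a)); ctrl.move_straight(P(.07),feed=.15); st("pre")
print(ctrl.move_straight(P(.02),feed=.03,max_force=5)); st("floor")
ctrl.command_gripper(.073); st("open"); p=ctrl.get_obs()["tool_pos"]
ctrl.move_straight([p[0],p[1],.2],feed=.15)
# move to pawl standoff
qa=clamp[2]
ctrl.command_gripper(0); ctrl.reach(W(clamp,0,-.02,.2),Q(qa)); st("pawl")
c=ctrl.camera("top");cv2.imwrite("pics/t3.png",cv2.resize(c["image"][240:335,240:505],(795,285)))
E
```

```text
pre 16.7 [ 0.4746 -0.3381  0.0709] [-0.4 -0.4 -1.8] [ 0.    0.02 -0.02] 0.0623 66.0 -2.4
True
floor 17.8 [ 0.4742 -0.3378  0.0351] [-1.2  2.6  8.1] [ 0.12  0.19 -0.03] 0.0619 67.1 -2.4
open 18.1 [ 0.4738 -0.3375  0.0345] [ 0.5 -0.7 -0.1] [ 0.04  0.   -0.01] 0.0729 0.0 -2.4
pawl 21.8 [0.4734 0.0114 0.2   ] [0.1 0.2 0.5] [ 0.01 -0.02  0.06] -0.0001 0.0 -0.31
```

View pics/t3.png

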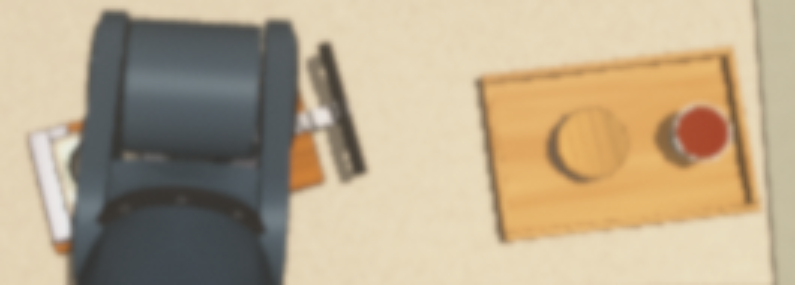

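The lid lies flat at crop (592, 142), clear of the pod at (702, 132). Now for the pawl.

```bash
python3 - <<'E'
from h import *
import cv2
def st(t): o=ctrl.get_obs(); print(t,round(o["time_s"],1),o["tool_pos"].round(4),o["force"].round(1),o["moment"].round(2))
ctrl.move_straight(W(clamp,0,-.022,.025+.094),feed=.15,max_force=8); st("down")
for f in np.arange(-.2,1.35,.15):
    y=-.066-.033*np.sin(f)+.004*np.cos(f); z=.066+.033*np.cos(f)+.004*np.sin(f)-.003*max(0,1-max(f,0)/1.0)
    hit=ctrl.move_straight(W(clamp,0,y+.011-.001,z+.025),feed=.06,max_force=12)
    if hit: st(f"hit {f:.2f}"); break
st("end")
y,z=y-.003,z+.025-.002
p=ctrl.get_obs()["tool_pos"]; print(ctrl.move_straight(W(clamp,0,y+.006,p[2]-.004),feed=.03,max_force=8)); st("press")
p=ctrl.get_obs()["tool_pos"]; ctrl.move_straight([p[0],p[1],.2],feed=.15)
# out to T-handle standoff on the near side
ctrl.command_gripper(.05); ctrl.reach(W(clamp,-.038,-.147,.2),Q(clamp[2]+np.pi/2))
c=ctrl.camera("side");cv2.imwrite("pics/s6.png",cv2.resize(c["image"][160:310,290:400],None,fx=4,fy=4)); st("T")
E
```

```text
down 22.6 [0.4741 0.0097 0.1196] [0.1 0.4 0.5] [-0.01  0.03 -0.04]
end 25.6 [ 0.4888 -0.0532  0.1034] [-0.2  0.7  1.1] [-0.03  0.03 -0.02]
True
press 25.8 [ 0.4898 -0.056   0.102 ] [-3.8  4.2 12.1] [ 0.63  0.54 -0.  ]
T 28.7 [ 0.4662 -0.1206  0.2   ] [ 0.9 -0.5 -0.3] [-0.01 -0.04  0.01]
```

View pics/s6.png

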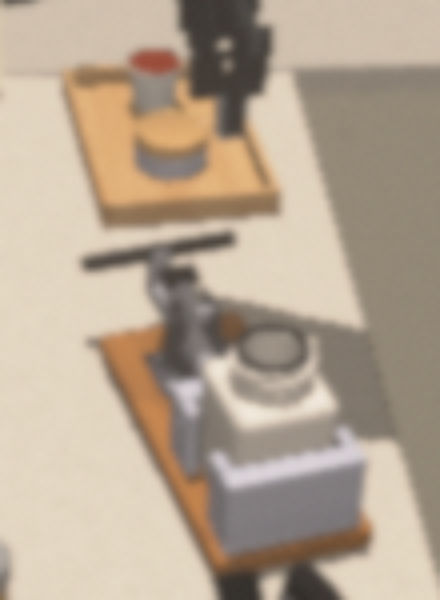

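The open jar is upright, and the paddle has moved back to about crop (180, 273). I'll check that against the predicted angle.

```bash
python3 - <<'E' | tail -8
from fit import *
for f in (-.2,0,.4,.8,1.0,1.15,1.3):
    r=.033; u=P("side",W(clamp,[(0,-.066-r*np.sin(f),.066+r*np.cos(f))]))[0]
    print(f,((u-[290,160])*4).round(0))
E
```

```text
pod in tray [-0.00591803 -0.06854929]
-0.2 [199. 284.]
0 [196. 278.]
0.4 [189. 270.]
0.8 [184. 270.]
1.0 [182. 273.]
1.15 [180. 276.]
1.3 [180. 280.]
```

```bash
python3 - <<'E'
from h import *
import cv2
def st(t): o=ctrl.get_obs(); print(t,round(o["time_s"],1),o["tool_pos"].round(4),o["force"].round(1),o["moment"].round(2),round(o["finger_gap"],4),round(o["finger_force"],1))
ctrl.command_gripper(0); ctrl.reach(W(clamp,0,-.1,.15),Q(clamp[2]))
print(ctrl.move_straight(W(clamp,0,-.1,.097),feed=.05,max_force=8)); st("press")
ctrl.move_straight(W(clamp,0,-.1,.2),feed=.2)
ctrl.command_gripper(.05); a=clamp[2]+np.pi/2
ctrl.reach(W(clamp,-.038,-.147,.16),Q(a))
print(ctrl.move_straight(W(clamp,-.038,-.147,.073),feed=.12,max_force=10)); st("down")
ctrl.command_gripper(.0,f_grip=25); st("pinch")
p=ctrl.get_obs()["tool_pos"]; d=np.array([np.sin(clamp[2]),-np.cos(clamp[2]),0])
hit=ctrl.move_straight(p+.052*d,feed=.05,max_force=15); st(f"pull {hit}"); print("moved",(ctrl.get_obs()["tool_pos"]-p)@d)
ctrl.dwell(.2); ctrl.command_gripper(.05); st("open")
q=ctrl.get_obs()["tool_pos"]; ctrl.move_straight([q[0],q[1],.2],feed=.15)
ctrl.reach([.3,-.45,.3],Q(a)); st("away")
for n in("side","top"):
    c=ctrl.camera(n); cv2.imwrite(f"pics/{n}9.png",c["image"])
t=cv2.resize(cv2.imread("pics/top9.png")[240:335,240:505],(795,285)); s=cv2.resize(cv2.imread("pics/side9.png")[155:310,220:430],None,fx=2,fy=2)
o=np.zeros((600,800,3),np.uint8); o[:285,:795]=t; o[288:288+s.shape[0],:s.shape[1]]=s; cv2.imwrite("pics/end.png",o)
E
```

```text
True
press 31.6 [ 0.4921 -0.0662  0.1045] [-5.2  1.2 17. ] [ 0.04  0.78 -0.02] 0.0 8.4
False
down 35.2 [ 0.4665 -0.1208  0.0735] [-0.5  0.9  0.3] [-0.03  0.03 -0.  ] 0.05 0.0
pinch 35.6 [ 0.4672 -0.1228  0.0738] [ -2.  -18.8  -0.2] [-2.95  0.22 -0.08] 0.0119 26.9
pull True 35.9 [ 0.4672 -0.1232  0.0737] [-1.  -0.7  5.7] [ 0.02  0.02 -0.  ] 0.0119 27.3
moved 0.0003278513702425721
open 36.5 [ 0.4666 -0.1229  0.073 ] [ 0.4  0.1 -0.9] [ 0.02  0.01 -0.01] 0.0499 0.0Traceback (most recent call last):
  File "<stdin>", line 15, in <module>
bench.PlanningError: the arm cannot take that pose within its joint ranges
```

```bash
python3 - <<'E'
from h import *
import cv2
def st(t): o=ctrl.get_obs(); print(t,round(o["time_s"],1),o["tool_pos"].round(4),o["force"].round(1),o["moment"].round(2),round(o["finger_gap"],4),round(o["finger_force"],1))
a=clamp[2]+np.pi/2
ctrl.move_straight(W(clamp,-.038,-.1495,.073),feed=.1)
ctrl.command_gripper(.0,f_grip=25); st("pinch")
p=ctrl.get_obs()["tool_pos"]; d=np.array([np.sin(clamp[2]),-np.cos(clamp[2]),0])
ctrl.move_straight(p+.004*d,feed=.03,max_force=30); st("4mm")
hit=ctrl.move_straight(p+.052*d,feed=.05,max_force=15); st(f"pull {hit}"); print("moved",(ctrl.get_obs()["tool_pos"]-p)@d)
ctrl.command_gripper(.05); st("open")
q=ctrl.get_obs()["tool_pos"]; ctrl.move_straight([q[0],q[1],.25],feed=.15)
ctrl.move_joints([-1.321,.351,1.652,0,1.139,-.085]); st("away")
for n in("side","top"):
    c=ctrl.camera(n); cv2.imwrite(f"pics/{n}9.png",c["image"])
t=cv2.resize(cv2.imread("pics/top9.png")[240:335,240:505],(795,285)); s=cv2.resize(cv2.imread("pics/side9.png")[155:310,220:430],None,fx=2,fy=2)
o=np.zeros((600,800,3),np.uint8); o[:285,:795]=t; o[288:288+s.shape[0],:s.shape[1]]=s; cv2.imwrite("pics/end.png",o)
E
```

```text
pinch 39.3 [ 0.4669 -0.1232  0.0733] [-0.6 -0.5  4.6] [-0.05  0.17  0.1 ] 0.0121 24.3
4mm 39.6 [ 0.468  -0.1274  0.0733] [-1.2 -1.   2. ] [-0.16  0.04  0.1 ] 0.0119 24.6
pull True 40.4 [ 0.4782 -0.1679  0.0732] [1.5 4.6 6.6] [ 0.79 -0.2   0.12] 0.0122 25.4
moved 0.04611030367527814
open 40.9 [ 0.4779 -0.1676  0.073 ] [ 0.4 -0.5 -0. ] [ 0.02  0.01 -0.02] 0.0502 0.0
away 44.1 [ 0.181  -0.5192  0.2559] [ 0.3  0.3 -0.4] [0.05 0.04 0.  ] 0.0498 0.0
```

View pics/end.png

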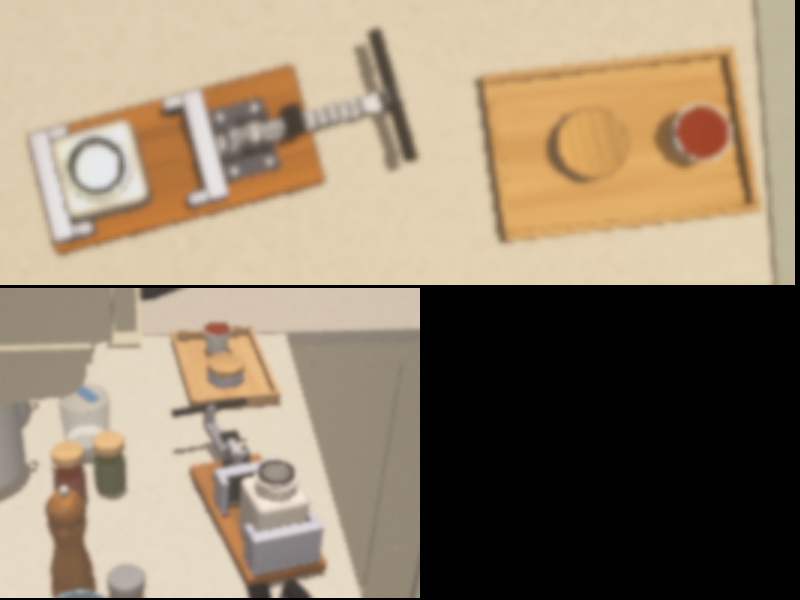

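The jaw is fully out: it travelled 46 mm to the stop. The pawl paddle lies back at (292, 122), the open jar stands upright at (98, 165), and the lid lies flat beside the pod. Handing in.

```bash
python3 -c "
from bench import ctrl
print(ctrl.close_job())"
```

```text
the job is handed in; nothing more can be done
None
```

I handed the job in at about 44 s of the 67 s limit: the lid lies flat beside the pod, the pawl is thrown back, the bar is drawn 46 mm to its stop and the jar stands upright on its board; no verdict came back.

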